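# Bolt the loading carriage of a press fixture

## Task

On the loading fixture, push the carriage with the six caps fully home against its stop, then slide the sprung barrel bolt across through the carriage's eye up to its end stop and turn its handle fully down into the notch, so that it stays locked when you let go. Feel for both stops and never force the bolt or ram the carriage; leave the other things on the bench alone.

Things in the scene. Friction and masses are not known exactly. Their poses are not given: they have to be found in the camera images.
- fixture: Aluminium base plate fixed to the bench, 215 x 285 x 12 mm, carrying carriage, barrel bolt and latch plate. Its frame F: origin on the bench surface, z up, +x the way the carriage is pushed home (away from the robot), +y to the robot's left at yaw 0. The plate spans x -130..85, y -120..165 mm in F.
- bolt_axis (a point): Fixed point on the bolt's axis, F x 30, y 105, z 50 mm; axes as F. The bolt slides along F's -y and its handle turns down towards -x about this line. Two dark bearing blocks 34 x 15 mm, top z 64 mm, hold the rod at F y 10 and y 155 mm; the handle works between them.
- latch_mid (a point): Fixed point, F x 11, y 60, z 70 mm: mean place of the notch in the top edge of the latch plate, a steel wall along the bolt (F x 6..16 mm, top z 70). The notch is 12 mm wide, the neck 8 mm. The plate is clamped differently on each fixture: the true notch centre lies up to 18 mm to either side in y, unmeasured; feel (or see) it. Short of it the wall blocks the handle at 0.45 rad.
- stop_mid (a point): Fixed point, F x 30, y 54, z 75 mm: mean place of the end stop's face, which moves with the notch (up to 18 mm either way). The stop is a rigid 12 mm thick block on the latch plate, F x 6..42 mm, top z 86, its face flush with the notch's -y side. The upright neck slides against it; there it can turn down (2 mm back from touching, the neck is mid-notch).
- carriage: Grey painted plate, 100 x 75 x 12 mm, with six turned steel caps (26 mm) and an upright push bar at its robot-side end; slides along F's x only. Its axes are F's; when home its origin is F's origin. Sliding friction about 3 N. Its eye (dark block, x 13..47, y -38..-10 mm, top z 66) has a 16 mm hole that lines up with the 12 mm bolt rod only when the carriage is home.
- push_face (a point): Middle of the push bar's robot-side face on the carriage, 50 mm above the bench: carriage x -55, y -60 mm. The bar is 10 mm thick, 75 mm wide (y -98..-23), from z = 26 to z = 71 mm. There is free room on its robot side, above the base plate (top z = 12 mm).
- carriage_push (a joint): Carriage travel in m: 0 = fully out, 0.050 = home against the firm rubber stop. Starts 0 to 0.012.
- bolt: Steel barrel bolt: 12 mm rod along y with a round tip at its -y end, an 8 mm neck standing radially out of it and a 18 mm ball knob on top. Origin on the rod's axis at the foot of the neck; its z axis points along the neck, its y axis is F's y. With bolt_slide 0 the origin is at F x 30, y 105, z 50 mm.
- knob (a point): Centre of the ball knob, 18 mm across, 70 mm from the rod's axis along the neck. It can be pinched from above with the fingers closing along F's y; it then pivots between the pads as the handle turns. A push of more than about 15 N on the stop is forcing it.
- bolt_slide (a joint): How far the bolt is slid towards -y, in m: 0 = back. A spring pulls it back (about 2.5 N at 0, 6 N at 0.06, plus about 1 N friction): let go while upright it springs back. The end stop is met somewhere from 0.029 to 0.065.
- bolt_turn (a joint): Handle angle in rad: 0 = upright, growing as it turns down towards -x; 1.40 = fully down (knob then 69 mm to the -x side of the axis and 12 mm above it). Starts 0 to 0.3. It turns almost freely; down, it stays by its own weight and the spring holds the neck against the notch's side.
- cap_on_base: Bystander: loose turned steel cap, 26 mm across and high, standing on the fixture's base plate beyond the bolt.
- cap_a: Bystander: loose steel cap, 26 mm, left of the fixture.
- cap_b: Bystander: loose steel cap, 26 mm, right of the fixture.
- screwdriver: Bystander: screwdriver lying right of the fixture.
- wrench: Bystander: wrench lying left of the fixture.
- parts_bin: Bystander: blue open bin, 160 x 110 x 75 mm, at the back left.
- oil_bottle: Bystander: white bottle, 56 mm across, 150 mm high, at the back right.

How it is judged:
On the way, in this order (a step that is already met when the one before it is completed fails the run):
1. the carriage is home against its stop (value of joint carriage_push above 0.047 m), for 0.2 s.
2. the bolt is slid across through the eye, the handle not yet down (value of joint carriage_push above 0.047 m and value of joint bolt_slide above 0.024 m and value of joint bolt_turn below 1 rad), for 0.1 s.
At the end, for the whole second after the job is handed in: The carriage is home (travel over 47 of 50 mm), the bolt across (over 21 mm) and its handle down in the notch (over 1.2 of 1.4 rad), all let go and at rest (value of joint carriage_push above 0.047 m and value of joint bolt_slide above 0.021 m and value of joint bolt_turn above 1.2 rad and linear speed of each of bolt, carriage below 0.02 m/s and angular speed of bolt below 0.1 rad/s); the robot touches nothing.
It fails at once if the bolt is forced: pressed against the latch plate, its end stop or the carriage with more than 20 N (contact force between bolt and fixture above 20 N).
It fails at once if the carriage is rammed against its stop with more than 40 N (contact force between carriage and fixture above 40 N).
It fails at once if a bystander is moved by more than 30 mm or tipped (distance of any of cap_on_base, cap_a, cap_b, screwdriver, wrench, parts_bin, oil_bottle from where it was at the start of the episode above 0.03 m or angle between any of cap_on_base, cap_a, cap_b, oil_bottle's own z axis and vertical above 0.5 rad).
It also fails if it takes over 51 s, if anything falls off the work surface, if the arm or the gripper's body presses on something with over 40 N, if the wrist force passes 120 N, or if a joint passes its speed limit or range.

## Robot

A 6-joint arm with a two-finger parallel gripper is mounted at the origin on the work surface. World frame = base frame: x ahead of the robot, y to its left, z up, the work surface at z = 0. Lengths are in m, angles in rad, forces in N, time in s.
With the tool pointing down it reaches from about 0.375 to 0.975 m from the base axis. Payload 3.8 kg.
Tool frame: the origin (TCP) lies at the very end of the fingers, on their centre line; the grasp point (between the pads) lies 19 mm behind it; z points along the fingers, y is the line along which they close (so a half turn about z gives the same grasp; the last joint's range is limited). The gripper opens to 88 mm and grips with 3 to 60 N. Pads are 18 mm wide; open, the fingers measure 123 mm over their backs; the gripper's body (75 mm by 187 mm) begins 45 mm behind the grasp point.
Start: joints at [-0.037, 0.264, 1.604, -0, 1.274, -0.037], TCP at [0.675, -0, 0.239] pointing down, gripper open.
Joint ranges: [-2.63, 2.63], [-0.94, 2.18], [0.31, 2.57], [-1.31, 4.45], [0, 2.66], [-2.55, 2.55]. Speed limits (rad/s): [2.57, 2.57, 3.14, 3.14, 3.14, 3.14].

## Interface

Orientations are given as a unit quaternion [w, x, y, z].
In Python, from cell import r gives the robot as it stands.
- The arm moves only by the tool arm_command, never from a script. Its argument "motion" is a list that holds one entry, the list of rows, each a list of 5 numbers: the closure in counts, from 0 (fully open) to 255 (shut), then the shift along the tool's x, y, z in m, then the turn about the tool's z in degrees. In form: [[[claw, x, y, z, spin], ...]]. A call has 1 to 12 rows; each row is the pose to reach, as a shift and turn from the pose commanded when the call began, along the tool's axes at that moment; what a row does not reach only later rows make up. A row lasts 1/12 s, in which the tool goes at most 41.7 mm and 7.16 degrees, less where a joint would pass 70% of its speed; a pose out of reach is approached as far as the arm can. A call with a gripper value outside its range is refused whole. The fingers move at their own pace and stop on an object; the grip force is fixed at half the most. Time passes only in rows, so rows that repeat a pose let the fingers close. It gives the time, the measured TCP pose, the force, the opening and the grip force at its end, in the units of the state.
- r.sense(): the state, without advancing time (a new reading comes with each control period).
- r.grab_frame(name): name is "scene" or "side" or "wrist"; returns a dict with "frame" (400x640x3 uint8, red, green, blue), "fx", "fy", "cx", "cy" (pixels), "R" (3x3) and "t" (3): a world point X has camera coordinates R X + t; the wrist camera has in their place "tool_from_camera" (4x4, takes a point from camera to tool coordinates, whose origin is the TCP and whose axes are the flange's). Camera axes: x right, y down, z forward; pixel columns grow to the right and rows downward; lengths in m; the calibration is good to about 2 mm. A picture is of the moment at which its call begins: read the wrist's pose just before it. There is no depth.
- r.close_job(): hands the job in; it is judged then, once.
The state is a dict: "t": time; "joint_positions": joint angles; "qd": joint speeds; "joint_torque": joint torques, N m; "tool_pos": TCP position; "ee_rot": TCP orientation; "contact_force": force on the tool from outside, world axes, zero at the start; "wrist_torque": the same for the moment, N m; "grip_width": finger opening in m; "gripper_force": force on a finger pad.
Only numpy, scipy, OpenCV 4.12 (cv2) and the standard library are available. Lean on these libraries where they do the work, as an engineer would, in place of code of your own. Each camera call takes 0.05 s, during which the arm holds its last target. There are 200 camera calls.

## Working session

There is one attempt and no reset: what is moved stays moved. The work goes in short steps, Python scripts to look and compute and a tool call to move; the robot and the scene stay as the last step left them, time stands still between calls to the robot, and variables do not carry over. Pictures are saved under pics/ and viewed, at most 10 in all, crops included, and the job is handed in when it is done.

Besides the shell and the picture viewer there is one more tool, called after "Request:" as name(argument=value, ...) on one line, values as JSON. arm_command: Moves the arm, as the interface text tells. Its arguments: {"type":"object","properties":{"motion":{"type":"array","items":{"type":"array","items":{"type":"array","items":{"type":"number"}}}}},"required":["motion"]}

```bash
mkdir -p pics; ls
python3 - <<'E'
from cell import r
import cv2,pickle
s=r.sense();print(s)
for n in("scene","side","wrist"):
    f=r.grab_frame(n);pickle.dump(f,open(f"pics/{n}0.pkl","wb"))
    cv2.imwrite(f"pics/{n}0.png",f["frame"][:,:,::-1])
    print(n,{k:v for k,v in f.items() if k!="frame"})
E
```

```text
pics
{'t': 0.0, 'joint_positions': array([-3.69245115e-02,  2.64718527e-01,  1.60537133e+00, -1.78353238e-05,
        1.27367961e+00, -3.68960795e-02]), 'qd': array([ 9.49687471e-05,  7.87404767e-04,  8.71341058e-04, -1.63241401e-03,
       -1.44188086e-03, -7.36864061e-04]), 'joint_torque': array([-9.59501231e-04, -5.02113855e+01, -3.56871557e+01,  7.25938403e-02,
        2.92220683e-02, -1.93505334e-04]), 'tool_pos': array([6.74294244e-01, 1.87006057e-06, 2.37412768e-01]), 'ee_rot': array([-0.0007917 ,  0.70711456,  0.70709816, -0.00074694]), 'contact_force': array([ 0.26139327, -0.0300268 ,  0.59156935]), 'wrist_torque': array([ 0.03424825, -0.04560348,  0.00030076]), 'gripper_force': 0.0, 'grip_width': 0.08809132705298234}
scene {'fx': 484.76560247743896, 'fy': 484.76560247743896, 'cx': 313.7029690878059, 'cy': 207.01226234110683, 'R': array([[-0.85333199,  0.52129785, -0.00854748],
       [ 0.2914665 ,  0.46339101, -0.83684888],
       [-0.4322867 , -0.71660123, -0.54736724]]), 't': array([ 0.47822086, -0.10864492,  1.67899619])}
side {'fx': 415.35871121594994, 'fy': 415.35871121594994, 'cx': 320.4573031752511, 'cy': 195.77885629871335, 'R': array([[ 0.92955867, -0.36863886, -0.00510664],
       [-0.25567425, -0.63460438, -0.7293202 ],
       [ 0.26561507,  0.67925155, -0.68415347]]), 't': array([-0.52886144,  0.23894567,  1.1016748 ])}
wrist {'fx': 336.01530524316695, 'fy': 336.01530524316695, 'cx': 316.8314997201874, 'cy': 197.88165374825178, 'tool_from_camera': array([[ 3.75236839e-04, -9.54804295e-01, -2.97234953e-01,
         7.61321760e-02],
       [ 9.99999347e-01,  3.74922499e-05,  1.14198828e-03,
         2.99768620e-04],
       [-1.07923131e-03, -2.97235187e-01,  9.54803686e-01,
        -1.46425966e-01],
       [ 0.00000000e+00,  0.00000000e+00,  0.00000000e+00,
         1.00000000e+00]])}
```

View pics/scene0.png

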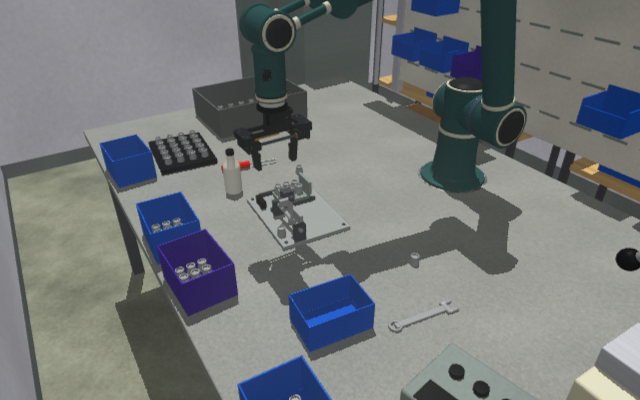

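View pics/side0.png

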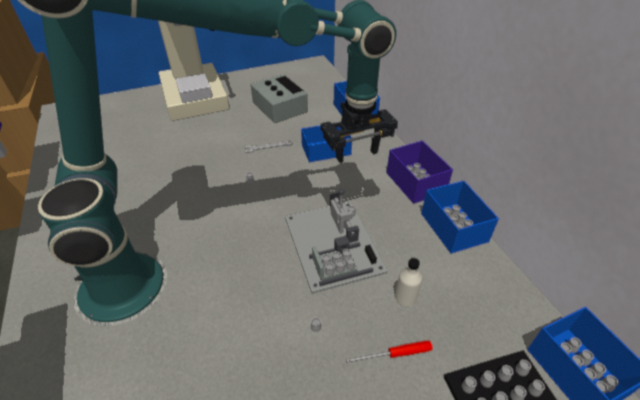

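View pics/wrist0.png

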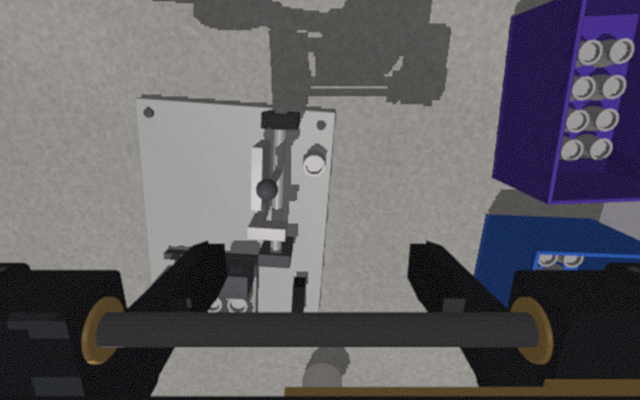

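The wrist view shows the plate's far corners at (140,96) and (335,110), the knob at (266,188), the latch wall at about x 257, y 148–210, and the end stop at about (267,230). Next I compute the fixture frame from the plate corners and cross-check it in the other views.

```bash
cat > h.py <<'E'
import numpy as np,pickle,cv2
from scipy.spatial.transform import Rotation as Ro
def cam(f,s=None):
    if "R" in f: return f["R"].T,-f["R"].T@f["t"]
    q=s["ee_rot"];R=Ro.from_quat([q[1],q[2],q[3],q[0]]).as_matrix();T=f["tool_from_camera"]
    return R@T[:3,:3],R@T[:3,3]+s["tool_pos"]
def ray(f,p,s=None):
    Rw,c=cam(f,s);d=Rw@np.array([(p[0]-f["cx"])/f["fx"],(p[1]-f["cy"])/f["fy"],1]);return c,d/np.linalg.norm(d)
def onz(f,p,z,s=None):
    c,d=ray(f,p,s);return c+d*(z-c[2])/d[2]
def proj(f,X,s=None):
    Rw,c=cam(f,s);v=Rw.T@(np.array(X)-c);return np.array([f["fx"]*v[0]/v[2]+f["cx"],f["fy"]*v[1]/v[2]+f["cy"]])
def tri(rays):
    A=0;b=0
    for c,d in rays:
        P=np.eye(3)-np.outer(d,d);A=A+P;b=b+P@c
    return np.linalg.solve(A,b)
E
python3 - <<'E'
from h import *
from cell import r
s=r.sense()
pickle.dump(s,open("pics/s0.pkl","wb"))
w,sd,sc=[pickle.load(open(f"pics/{n}0.pkl","rb")) for n in("wrist","side","scene")]
for p in [(138,96),(336,110),(156,310),(148,112),(321,125)]: print(p,onz(w,p,.012,s).round(4))
# side: plate corners
for p in [(287,217),(364,203),(386,270),(308,289)]: print("side",p,onz(sd,p,.012).round(4))
for p in [(248,203),(287,245),(349,227),(300,180)]: print("scene",p,onz(sc,p,.012).round(4))
for n,f,b in(("side",sd,(270,170,410,300)),("scene",sc,(235,155,360,255))):
    x0,y0,x1,y1=b;cv2.imwrite(f"pics/{n}_crop.png",cv2.resize(f["frame"][y0:y1,x0:x1,::-1],None,fx=4.6,fy=4.6,interpolation=cv2.INTER_CUBIC))
a=cv2.imread("pics/side_crop.png");b=cv2.imread("pics/scene_crop.png")
a=cv2.resize(a,(400,int(a.shape[0]*400/a.shape[1])));b=cv2.resize(b,(400,int(b.shape[0]*400/b.shape[1])))
H=max(a.shape[0],b.shape[0]);o=np.zeros((H,800,3),np.uint8);o[:a.shape[0],:400]=a;o[:b.shape[0],400:]=b;cv2.imwrite("pics/both.png",o);print(400/140,400/125)
E
```

```text
(138, 96) [0.4852 0.0733 0.012 ]
(336, 110) [0.6953 0.059  0.012 ]
(156, 310) [ 0.4666 -0.1918  0.012 ]
(148, 112) [0.4933 0.0569 0.012 ]
(321, 125) [0.6793 0.0433 0.012 ]
side (287, 217) [0.4851 0.0653 0.012 ]
side (364, 203) [0.7297 0.0329 0.012 ]
side (386, 270) [ 0.6708 -0.2229  0.012 ]
side (308, 289) [ 0.4544 -0.2014  0.012 ]
scene (248, 203) [ 0.6803 -0.199   0.012 ]
scene (287, 245) [0.6802 0.0548 0.012 ]
scene (349, 227) [0.4863 0.0755 0.012 ]
scene (300, 180) [ 0.4701 -0.2366  0.012 ]
2.857142857142857 3.2
```

View pics/both.png

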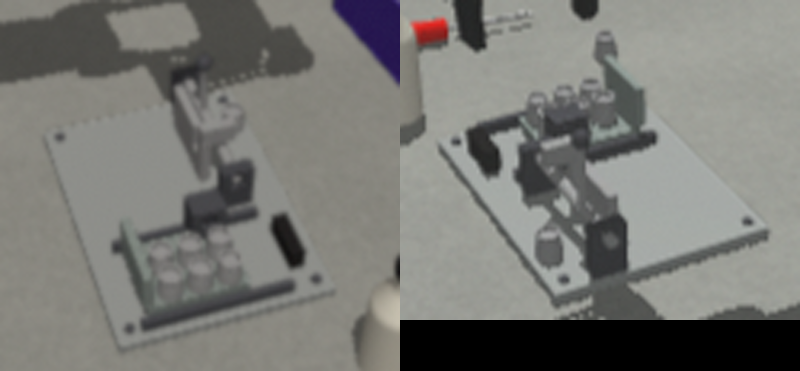

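Request:
arm_command(motion=[[[255, -0.012, -0.018, 0.0, 7], [255, -0.025, -0.036, 0.0, 14], [255, -0.038, -0.054, 0.01, 21], [255, -0.05, -0.072, 0.01, 28], [255, -0.062, -0.09, 0.02, 35], [255, -0.075, -0.108, 0.02, 42], [255, -0.088, -0.127, 0.02, 49], [255, -0.1, -0.145, 0.02, 56], [255, -0.112, -0.163, 0.02, 63], [255, -0.125, -0.181, 0.02, 70], [255, -0.138, -0.2, 0.02, 77], [255, -0.15, -0.217, 0.02, 84]]])

```text
t: 1.15
tool_pos: [0.4566, -0.1504, 0.2183]
ee_rot: [-0.0, 0.999, 0.049, -0.0]
contact_force: [-0.0, 0.3, 1.0]
grip_width: 0.0104
gripper_force: 0.0
```

Request:
arm_command(motion=[[[255, 0, 0, 0, 7], [255, 0, 0, 0, 10], [255, 0, 0, 0, 10]]])

```text
t: 1.4
tool_pos: [0.4574, -0.1503, 0.2186]
ee_rot: [-0.0, 0.999, -0.036, -0.0]
contact_force: [-0.0, 0.3, 0.4]
grip_width: 0.0004
gripper_force: 0.0
```

Run:
```python
from h import *
from cell import r
s=r.sense();f=r.grab_frame("wrist");pickle.dump((f,s),open("pics/w1.pkl","wb"));cv2.imwrite("pics/w1.png",f["frame"][:,:,::-1])
print(s["t"],s["tool_pos"],s["ee_rot"],s["contact_force"])
```

```text
1.4 [ 0.4574157  -0.15025484  0.21857003] [-2.98784705e-05  9.99352554e-01 -3.59786858e-02 -7.77528593e-05] [-0.01038896  0.34307347  0.35838786]
```

View pics/w1.png

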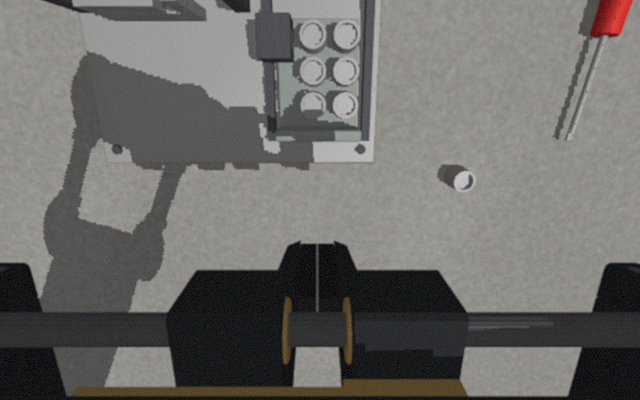

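The near plate edge lies at row 162, with corners at (374,162) and about (107,162). The push bar is at about rows 128–142. The image is square to the plate, so the yaw is right.

Run:
```python
from h import *
f,s=pickle.load(open("pics/w1.pkl","rb"))
ex=np.array([np.cos(-.0695),np.sin(-.0695)]);ey=np.array([-ex[1],ex[0]])
a=onz(f,(374,162),.012,s)[:2];b=onz(f,(107,162),.012,s)[:2]
print(a,b,np.linalg.norm(a-b),np.degrees(np.arctan2(*(b-a)[::-1]))-90)
for p,F in((a,(-.13,-.12)),(b,(-.13,.165))): print("O",p-F[0]*ex-F[1]*ey)
O=np.array([.6013,-.1])
for p,z in(((318,143),.026),((318,128),.071),((312,34),.05)):
    w=onz(f,p,z,s)[:2]-O; print(p,w@ex,w@ey)
```

```text
[ 0.46078824 -0.21230479] [0.48110399 0.0713008 ] 0.2843323022726782 -4.097316768645996
O [ 0.59880769 -0.10162221]
O [ 0.59933188 -0.10232859]
(318, 143) -0.1101306468221002 -0.06215606092712459
(318, 128) -0.0909567332542973 -0.062046733118959134
(312, 34) -0.014156372983607078 -0.05707450439291828
```

Request:
arm_command(motion=[[[255, 0, 0, 0.035, 0], [255, 0, 0, 0.07, 0], [255, 0, 0, 0.105, 0], [255, 0, 0, 0.14, 0], [255, 0, 0, 0.173, 0], [255, 0.004, 0, 0.173, 0], [255, 0.008, 0, 0.173, 0], [255, 0.012, 0, 0.173, 0], [255, 0.012, 0, 0.173, 0]]])

```text
t: 2.2
tool_pos: [0.4736, -0.1519, 0.0486]
ee_rot: [0.001, 0.999, -0.034, 0.003]
contact_force: [0.4, -0.7, 0.8]
grip_width: 0.0005
gripper_force: 0.0
```

Request:
arm_command(motion=[[[255, 0.003, 0, 0, 0], [255, 0.006, 0, 0, 0], [255, 0.009, 0, 0, 0], [255, 0.012, 0, 0, 0], [255, 0.015, 0, 0, 0], [255, 0.018, 0, 0, 0], [255, 0.021, 0, 0, 0], [255, 0.024, 0, 0, 0], [255, 0.027, 0, 0, 0], [255, 0.03, 0, 0, 0]]])

```text
t: 3.03
tool_pos: [0.4999, -0.1529, 0.0456]
ee_rot: [-0.0, 0.999, -0.035, -0.0]
contact_force: [-3.6, -0.5, 2.7]
grip_width: 0.0008
gripper_force: 1.6
```

Request:
arm_command(motion=[[[255, 0.003, 0, 0, 0], [255, 0.006, 0, 0, 0], [255, 0.009, 0, 0, 0], [255, 0.012, 0, 0, 0], [255, 0.015, 0, 0, 0], [255, 0.017, 0, 0, 0], [255, 0.019, 0, 0, 0], [255, 0.021, 0, 0, 0], [255, 0.022, 0, 0, 0], [255, 0.023, 0, 0, 0], [255, 0.024, 0, 0, 0]]])

```text
t: 3.95
tool_pos: [0.5237, -0.1546, 0.0456]
ee_rot: [-0.0, 0.999, -0.035, -0.0]
contact_force: [-3.4, 0.4, 0.2]
grip_width: 0.0006
gripper_force: 1.5
```

Request:
arm_command(motion=[[[255, 0.001, 0, 0, 0], [255, 0.002, 0, 0, 0], [255, 0.003, 0, 0, 0]]])

```text
t: 4.2
tool_pos: [0.5267, -0.1548, 0.0456]
ee_rot: [-0.0, 0.999, -0.035, -0.0]
contact_force: [-4.1, -0.2, -0.3]
grip_width: 0.0006
gripper_force: 1.5
```

Request:
arm_command(motion=[[[255, 0.001, 0, 0, 0], [255, 0.002, 0, 0, 0]]])

```text
t: 4.37
tool_pos: [0.5281, -0.1549, 0.0456]
ee_rot: [-0.0, 0.999, -0.035, -0.001]
contact_force: [-7.9, -0.3, 2.9]
grip_width: 0.0003
gripper_force: 3.7
```

Request:
arm_command(motion=[[[255, 0.0007, 0, 0, 0], [255, 0.0015, 0, 0, 0]]])

```text
t: 4.53
tool_pos: [0.5281, -0.1549, 0.0456]
ee_rot: [-0.0, 0.999, -0.035, -0.003]
contact_force: [-12.7, -1.0, 8.0]
grip_width: 0.0004
gripper_force: 6.1
```

Request:
arm_command(motion=[[[255, 0.0015, 0, 0, 0], [255, -0.005, 0, 0, 0], [255, -0.015, 0, 0, 0], [255, -0.02, 0, -0.03, 0], [255, -0.02, 0, -0.07, 0], [255, -0.02, 0, -0.11, 0], [255, -0.02, -0.02, -0.15, 0], [200, -0.01, -0.05, -0.175, 0], [150, 0.01, -0.08, -0.175, 0], [150, 0.03, -0.11, -0.175, 0], [150, 0.037, -0.145, -0.175, 0], [150, 0.037, -0.145, -0.175, 0]]])

```text
t: 5.53
tool_pos: [0.5798, -0.0077, 0.2218]
ee_rot: [-0.002, 0.999, -0.033, 0.002]
contact_force: [-0.4, 0.0, 0.7]
grip_width: 0.0316
gripper_force: 0.0
```

Run:
```python
from h import *
from cell import r
s=r.sense();f=r.grab_frame("wrist");pickle.dump((f,s),open("pics/w2.pkl","wb"));cv2.imwrite("pics/w2.png",f["frame"][:,:,::-1])
for n in("scene","side"): pickle.dump(r.grab_frame(n),open(f"pics/{n}2.pkl","wb"))
print(s["t"],s["tool_pos"],s["ee_rot"],s["contact_force"],s["grip_width"])
```

```text
5.5333 [ 0.57984418 -0.00773529  0.22181891] [-0.00162145  0.99945569 -0.0328722   0.00225905] [-0.42043499  0.01267545  0.66633529] 0.03164274570607693
```

View pics/w2.png

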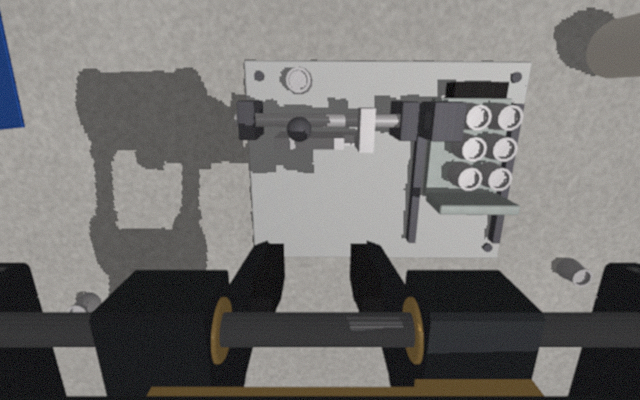

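The wrist view shows plate corners at (245,61), (531,63), (498,257) and (258,257). The knob is at (299,129), and the stop's white top spans columns 360–376 at rows 108–151, so its +y face is at column 360.

Run:
```python
from h import *
f,s=pickle.load(open("pics/w2.pkl","rb"))
P=np.array([(.085,.165),(.085,-.12),(-.13,-.12),(-.13,.165)])
W=np.array([onz(f,p,.012,s)[:2] for p in((245,61),(531,63),(498,257),(258,257))])
pc,wc=P.mean(0),W.mean(0)
H=(P-pc).T@(W-wc);yaw=np.arctan2(H[0,1]-H[1,0],H[0,0]+H[1,1])
R=np.array([[np.cos(yaw),-np.sin(yaw)],[np.sin(yaw),np.cos(yaw)]]);O=wc-R@pc
print("yaw",np.degrees(yaw),"O",O,"res mm",((W-(R@P.T).T-O)*1e3).round(1).tolist())
R=lambda a:np.array([[np.cos(a),-np.sin(a)],[np.sin(a),np.cos(a)]])
R=R(np.radians(-4.07))
toF=lambda p,z:(R.T@(onz(f,p,z,s)[:2]-O)*1e3).round(1)
for z in(.12,.1175): print("knob",z,toF((299,129),z))
print("stop face",toF((360,108),.086),toF((360,150),.086),"far",toF((376,108),.086),toF((376,150),.086))
print("caps",toF((478,117),.05), "block155",toF((248,101),.064),"eye top",toF((434,101),.066),toF((465,138),.066))
print("TCP F",R.T@(s["tool_pos"][:2]-O)*1e3)
```

```text
yaw -3.705212373117998 O [ 0.59796557 -0.10249995] res mm [[-0.2, -0.8], [-2.1, 2.2], [1.4, 1.3], [0.8, -2.6]]
knob 0.12 [ 28.4 106. ]
knob 0.1175 [ 28.1 106.2]
stop face [42.2 58.2] [ 8.  56.7] far [42.3 45.2] [ 8.1 43.2]
caps [ 33.6 -55.2] block155 [ 46.8 153.4] eye top [47.7 -7.9] [ 16.2 -38.9]
TCP F [-24.8016248   93.23951131]
```

Request:
arm_command(motion=[[[140, 0.02, -0.005, 0.02, 0], [140, 0.04, -0.01, 0.04, 0], [140, 0.053, -0.0126, 0.06, 0], [140, 0.053, -0.0126, 0.072, 0], [140, 0.053, -0.0126, 0.072, 0], [140, 0.053, -0.0126, 0.072, 0]]])

```text
t: 6.18
tool_pos: [0.6295, -0.0052, 0.1477]
ee_rot: [0.0, 0.999, -0.036, -0.001]
contact_force: [0.6, 1.1, -0.6]
grip_width: 0.0397
gripper_force: 0.0
```

```bash
cat >> h.py <<'E'
def F(p,O=(.598,-.1025),a=np.radians(-4.0)):
    c,s=np.cos(a),np.sin(a);d=np.array(p[:2])-O
    return np.array([c*d[0]+s*d[1],-s*d[0]+c*d[1],p[2]])*1e3
E
python3 - <<'E'
from h import *
from cell import r
s=r.sense();f=r.grab_frame("wrist");pickle.dump((f,s),open("pics/w3.pkl","wb"));cv2.imwrite("pics/w3.png",f["frame"][:,:,::-1])
print(s["t"],F(s["tool_pos"]),s["ee_rot"],s["contact_force"],s["grip_width"])
E
```

```text
6.1833 [ 24.64194055  99.22069558 147.73631308] [ 9.22158133e-05  9.99366920e-01 -3.55479727e-02 -1.44629508e-03] [ 0.6372226   1.07313666 -0.55570389] 0.039737537306878935
```

View pics/w3.png

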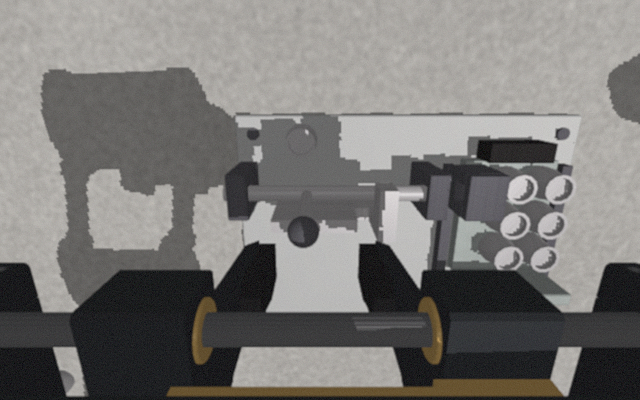

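The knob is at (303,231), left of the midline between the fingers at about column 317, so I need to shift toward +y.

Run:
```python
from h import *
from cell import r
f,s=pickle.load(open("pics/w3.pkl","rb"))
t=F(s["tool_pos"])
for p,z in(((303,231),.12),((303,231),.118),((385,192),.086),((385,238),.086),((236,116),.012),((580,116),.012)): print(p,F(onz(f,p,z,s)))
print(t,F(r.sense()["tool_pos"]))
```

```text
(303, 231) [ 28.50814018 106.08493803 120.        ]
(303, 231) [ 27.65749947 106.17494682 118.        ]
(385, 192) [41.20490365 54.36396764 86.        ]
(385, 238) [ 8.89785888 52.43241805 86.        ]
(236, 116) [ 84.22341272 164.33574164  12.        ]
(580, 116) [  83.96584087 -116.67396862   12.        ]
[ 24.64194055  99.22069558 147.73631308] [ 25.4786579   99.45260743 149.03930944]
```

Request:
arm_command(motion=[[[140, 0.003, -0.0065, 0, 0], [140, 0.003, -0.0065, 0, 0], [140, 0.003, -0.0065, 0.012, 0], [140, 0.003, -0.0065, 0.024, 0], [140, 0.003, -0.0065, 0.036, 0], [140, 0.003, -0.0065, 0.048, 0], [140, 0.003, -0.0065, 0.048, 0]]])

```text
t: 6.82
tool_pos: [0.6315, 0.0023, 0.0962]
ee_rot: [0.0, 0.999, -0.035, -0.004]
contact_force: [-0.5, -1.1, -0.0]
grip_width: 0.0396
gripper_force: 0.0
```

Request:
arm_command(motion=[[[170, 0, 0, 0, 0], [190, 0, 0, 0, 0], [210, 0, 0, 0, 0], [225, 0, 0, 0, 0], [240, 0, 0, 0, 0], [255, 0, 0, 0, 0], [255, 0, 0, 0, 0]]])

```text
t: 7.4
tool_pos: [0.6351, 0.0022, 0.1015]
ee_rot: [-0.0, 0.999, -0.035, 0.001]
contact_force: [-0.0, 1.2, 1.7]
grip_width: 0.0154
gripper_force: 29.7
```

Request:
arm_command(motion=[[[255, 0, 0.002, 0, 0], [255, 0, 0.005, 0, 0], [255, 0, 0.009, 0, 0], [255, 0, 0.013, 0, 0], [255, 0, 0.017, 0, 0], [255, 0, 0.021, 0, 0], [255, 0, 0.025, 0, 0], [255, 0, 0.028, 0, 0], [255, 0, 0.03, 0, 0], [255, 0, 0.032, 0, 0], [255, 0, 0.034, 0, 0], [255, 0, 0.034, 0, 0]]])

```text
t: 8.4
tool_pos: [0.6327, -0.032, 0.1014]
ee_rot: [-0.0, 0.999, -0.035, 0.001]
contact_force: [0.6, 3.4, 4.9]
grip_width: 0.0152
gripper_force: 29.4
```

Request:
arm_command(motion=[[[255, 0, 0.001, 0, 0], [255, 0, 0.002, 0, 0], [255, 0, 0.003, 0, 0]]])

```text
t: 8.65
tool_pos: [0.6325, -0.0345, 0.1014]
ee_rot: [-0.001, 0.999, -0.035, 0.001]
contact_force: [-0.2, 5.6, 5.4]
grip_width: 0.0156
gripper_force: 29.4
```

Request:
arm_command(motion=[[[255, 0, 0.001, 0, 0], [255, 0, 0.002, 0, 0], [255, 0, 0.003, 0, 0]]])

```text
t: 8.9
tool_pos: [0.6323, -0.0375, 0.1015]
ee_rot: [-0.001, 0.999, -0.035, 0.001]
contact_force: [0.5, 5.8, 5.7]
grip_width: 0.0155
gripper_force: 29.4
```

Request:
arm_command(motion=[[[255, 0, 0.001, 0, 0], [255, 0, 0.002, 0, 0]]])

```text
t: 9.07
tool_pos: [0.6321, -0.0394, 0.1015]
ee_rot: [-0.001, 0.999, -0.035, 0.001]
contact_force: [-0.8, 6.9, 5.0]
grip_width: 0.0152
gripper_force: 29.4
```

Request:
arm_command(motion=[[[255, 0, 0.0005, 0, 0], [255, 0, 0.001, 0, 0]]])

```text
t: 9.23
tool_pos: [0.6321, -0.0404, 0.1015]
ee_rot: [-0.001, 0.999, -0.035, 0.001]
contact_force: [0.7, 7.1, 5.5]
grip_width: 0.0152
gripper_force: 29.4
```

Request:
arm_command(motion=[[[255, 0, 0.0005, 0, 0], [255, 0, 0.001, 0, 0]]])

```text
t: 9.4
tool_pos: [0.632, -0.0414, 0.1014]
ee_rot: [-0.001, 0.999, -0.035, 0.001]
contact_force: [-0.3, 5.5, 5.2]
grip_width: 0.0154
gripper_force: 29.4
```

Request:
arm_command(motion=[[[255, 0, 0.0005, 0, 0], [255, 0, 0.001, 0, 0]]])

```text
t: 9.57
tool_pos: [0.6319, -0.0423, 0.1015]
ee_rot: [-0.001, 0.999, -0.035, 0.001]
contact_force: [-0.0, 6.9, 5.4]
grip_width: 0.0158
gripper_force: 29.4
```

Request:
arm_command(motion=[[[255, 0, 0.0005, 0, 0], [255, 0, 0.001, 0, 0]]])

```text
t: 9.73
tool_pos: [0.6319, -0.0426, 0.1014]
ee_rot: [-0.001, 0.999, -0.035, 0.001]
contact_force: [1.5, 9.8, 5.7]
grip_width: 0.0152
gripper_force: 29.4
```

Request:
arm_command(motion=[[[255, 0, -0.0014, 0, 0], [255, 0, -0.0027, 0, 0], [255, 0, -0.0027, 0, 0], [255, -0.0028, -0.0027, 0.0001, 0], [255, -0.0056, -0.0027, 0.0003, 0], [255, -0.009, -0.0027, 0.0008, 0], [255, -0.0125, -0.0027, 0.0014, 0], [255, -0.0159, -0.0027, 0.0022, 0], [255, -0.0193, -0.0027, 0.0031, 0], [255, -0.0226, -0.0027, 0.0043, 0], [255, -0.0259, -0.0027, 0.0055, 0], [255, -0.0259, -0.0027, 0.0055, 0]]])

```text
t: 10.73
tool_pos: [0.6049, -0.039, 0.0949]
ee_rot: [-0.0, 0.999, -0.035, -0.0]
contact_force: [-0.0, 4.7, 3.6]
grip_width: 0.0152
gripper_force: 29.5
```

Request:
arm_command(motion=[[[255, -0.0021, 0, 0.001, 0], [255, -0.0042, 0, 0.002, 0], [255, -0.0063, 0, 0.0031, 0]]])

```text
t: 10.98
tool_pos: [0.5994, -0.0386, 0.092]
ee_rot: [-0.0, 0.999, -0.035, 0.0]
contact_force: [0.8, 5.0, 2.2]
grip_width: 0.0155
gripper_force: 29.5
```

Request:
arm_command(motion=[[[255, -0.002, 0, 0.0012, 0], [255, -0.004, 0, 0.0024, 0], [255, -0.0059, 0, 0.0036, 0]]])

```text
t: 11.23
tool_pos: [0.5935, -0.0382, 0.0881]
ee_rot: [-0.0, 0.999, -0.035, 0.0]
contact_force: [2.2, 5.6, 0.2]
grip_width: 0.0154
gripper_force: 29.6
```

Request:
arm_command(motion=[[[255, -0.002, 0, 0.0014, 0], [255, -0.0038, 0, 0.0028, 0], [255, -0.0056, 0, 0.0042, 0]]])

```text
t: 11.48
tool_pos: [0.5882, -0.0378, 0.0839]
ee_rot: [-0.0, 0.999, -0.035, 0.0]
contact_force: [2.5, 5.2, -1.2]
grip_width: 0.0151
gripper_force: 29.7
```

Request:
arm_command(motion=[[[255, -0.0026, 0, 0.0023, 0], [255, -0.0051, 0, 0.0048, 0], [255, -0.0075, 0, 0.0074, 0], [255, -0.0097, 0, 0.0101, 0], [255, -0.0118, 0, 0.0129, 0], [255, -0.0138, 0, 0.0158, 0], [255, -0.0156, 0, 0.0188, 0], [255, -0.0173, 0, 0.0218, 0], [255, -0.0173, 0, 0.0218, 0]]])

```text
t: 12.23
tool_pos: [0.5712, -0.0366, 0.0618]
ee_rot: [-0.0, 0.999, -0.035, 0.001]
contact_force: [5.0, 5.8, -0.3]
grip_width: 0.0156
gripper_force: 29.7
```

Request:
arm_command(motion=[[[255, -0.0015, 0, 0.0032, 0], [255, -0.0028, 0, 0.0064, 0], [255, -0.004, 0, 0.0097, 0], [255, -0.005, 0, 0.0131, 0], [255, -0.0059, 0, 0.0165, 0], [255, -0.0066, 0, 0.019, 0], [255, -0.0066, 0, 0.019, 0]]])

```text
t: 12.82
tool_pos: [0.565, -0.0362, 0.0431]
ee_rot: [-0.0, 0.999, -0.035, 0.001]
contact_force: [4.1, 5.0, 0.6]
grip_width: 0.0147
gripper_force: 29.5
```

Request:
arm_command(motion=[[[240, 0, 0, 0, 0], [220, 0, 0, 0, 0], [190, 0, 0, 0, 0], [160, 0, 0, 0, 0], [140, 0, 0, 0, 0], [140, 0, 0, 0, 0], [140, 0, 0, 0, 0]]])

```text
t: 13.4
tool_pos: [0.5633, -0.0369, 0.043]
ee_rot: [0.0, 0.999, -0.035, -0.001]
contact_force: [-0.0, 0.3, -0.1]
grip_width: 0.0396
gripper_force: 0.0
```

Request:
arm_command(motion=[[[140, 0, 0, -0.01, 0], [140, 0, 0, -0.03, 0], [140, 0, 0, -0.06, 0], [140, 0, 0, -0.1, 0], [140, 0, 0, -0.14, 0], [140, 0, 0, -0.18, 0], [140, 0, 0, -0.18, 0], [140, 0, 0, -0.18, 0]]])

```text
t: 14.07
tool_pos: [0.5664, -0.0368, 0.2283]
ee_rot: [0.0, 0.999, -0.035, 0.004]
contact_force: [-0.6, 0.3, 0.1]
grip_width: 0.0399
gripper_force: 0.0
```

Run:
```python
from h import *
from cell import r
s=r.sense();f=r.grab_frame("wrist");cv2.imwrite("pics/w4.png",f["frame"][:,:,::-1])
print(s["t"],s["tool_pos"],s["contact_force"],s["grip_width"])
for X in((30-69,62,62),(30,62,120)):
    a=np.radians(-4);x,y=X[0]/1e3,X[1]/1e3
    print(proj(f,(.598+np.cos(a)*x-np.sin(a)*y,-.1025+np.sin(a)*x+np.cos(a)*y,X[2]/1e3),s))
```

```text
14.0667 [ 0.56637709 -0.03678911  0.22826015] [-0.62988513  0.31308062  0.05267355] 0.03989588413115171
[317.27352765 182.55495268]
[317.46066378 110.88683668]
```

View pics/w4.png

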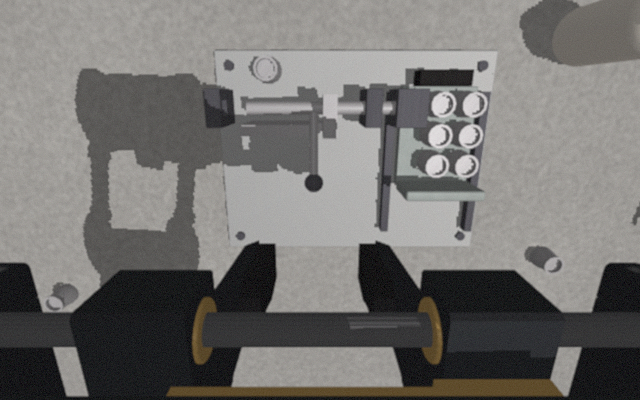

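The knob is at (314,183), within a few pixels of the predicted fully-down position at (317,183). It is clear of the gripper, and the carriage is home with the rod in its eye.

```bash
python3 -c "
from cell import r
print(r.close_job())"
```

```text
the job is handed in; nothing more can be done
None
```

The job is handed in (no verdict was returned): the carriage is home, the bolt is through its eye up to the felt stop, and the last picture shows the handle fully down in the notch with the gripper clear.

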